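Hang the slide carrier on the drip peg

TASK

The washed slide carriers have to drain. Hang the steel carrier whose tall flat handle has a round eye on the peg of the drip stand: the peg goes through the eye and the carrier hangs freely and still from it. Leave the other carrier, the one with the black knob, standing where it is.

Things in the scene. Friction and masses are not known exactly. Their poses are not given: they have to be found in the camera images.
- carrier: Loose steel slide carrier with the eye, 0.14-0.26 kg. Open tray 64 (x) by 92 (y) by 30 mm high; in its middle an upright flat handle plate, 8 mm thick (x), 56 mm wide (y), top 150 mm above the tray's underside; seen from above a thin bar along y. Origin: centre of the tray's underside, z up. A half turn about z changes nothing.
- carrier_eye (a point): Centre of the carrier's eye, a round hole of 36 mm diameter through the handle plate, 86 mm above the tray's underside; above it the plate is solid from 104 to 150 mm. Axes as the carrier's: x runs through the eye, across the plate's 8 mm.
- drip_peg (a point): Point on the centre line of the fixed drip stand's level steel peg (10 mm diameter), 190 mm above the table. x runs along the peg to its free end, z up. The post (16 mm diameter, top 198 mm high) is at x = -70 mm; the free end at x = 42 mm has a round stop, 16 mm diameter, from x = 35 mm. Below is a grey tray, 180 by 120 by 14 mm. A hung eye's centre lies 13 mm below the peg's.
- plain_carrier: The other steel slide carrier, loose: the same tray (64 by 92 by 30 mm) but with a thin rod and a round black knob of 32 mm diameter for a handle, 96 mm high in all, no eye. Origin: centre of the tray's underside. To be left alone.

How it is judged:
By the outcome, as a careful person would: the job done as asked, in the order asked, and still so for the second after the job is handed in, with the robot touching nothing.
It also fails if it takes over 40 s, if anything falls off the work surface, if the arm or the gripper's body presses on something with over 40 N, if the wrist force passes 120 N, or if a joint passes its speed limit or range.

ROBOT

A 6-joint arm with a two-finger parallel gripper is mounted at the origin on the work surface. World frame = base frame: x ahead of the robot, y to its left, z up, the work surface at z = 0. Lengths are in m, angles in degrees, forces in N, time in s.
With the tool pointing down it reaches from about 0.35 to 0.875 m from the base axis. Payload 4.2 kg.
Tool frame: the origin (TCP) lies on the front face of the gripper's body, between the roots of the fingers; the fingertips stand 70 mm ahead of it and the grasp point (between the pads) lies 51 mm ahead of it (r.nose_length is the distance from the TCP to the fingertips, in m); z points along the fingers, y is the direction in which the jaws open and shut (so a half turn about z gives the same grasp; the last joint's range is limited). The gripper opens to 87 mm and grips with 3 to 60 N. Pads are 19 mm wide; open, the fingers measure 117 mm over their backs; the gripper's body (75 mm by 190 mm) begins 51 mm behind the grasp point.
Start: joints at [89.473, 22.042, 0.453, 0, -68.411, -14.817], TCP at [0.165, 0.603, 0.292] pointing down, gripper open.
Joint ranges: [-179.83, 179.83], [-69.29, 118.12], [-61.27, 80.66], [-181.25, 117.63], [-171.15, -9.14], [-177.46, 177.46]. Speed limits (degrees/s): [159.86, 159.86, 180, 180, 180, 180].

INTERFACE

Orientations are given as a 3x3 rotation matrix whose columns are the frame's x, y, z axes.
In Python, from station import telemetry, capture, order, r gives the robot as it stands.
- The arm moves only by the tool drive_tool, never from a script. Its argument "series" is a list of rows, each a list of 4 numbers: the shift along the tool's x, y, z as a fraction of full scale, then the turn about the tool's z as a fraction of full scale. In form: [[dx, dy, dz, turn], ...]. A call has 1 to 10 rows; each row is the pose to reach, as a shift and turn from the pose commanded when the call began, along the tool's axes at that moment; what a row does not reach only later rows make up. Full scale, the value 1, is 0.12 m for a shift and 2 rad for a turn. A row lasts 1/8 s, in which the tool goes at most 62.5 mm and 10.7 degrees, less where a joint would pass 70% of its speed; a pose out of reach is approached as far as the arm can. A call with a number of a shift or a turn outside -1 to 1 is refused whole. A call with a gripper value outside its range is refused whole. "fingers" is the finger opening in mm, from 0 to 87, set as the call begins (left out, the last holds). The fingers move at their own pace and stop on an object; the grip force is fixed at half the most. Time passes only in rows, so rows that repeat a pose let the fingers close. It gives the time, the measured TCP pose, the force and the opening at its end, in the units of the state.
- telemetry.sense(): the state, without advancing time (a new reading comes with each control period).
- capture(name): name is "scene" or "top" or "wrist"; returns a dict with "color" (420x560x3 uint8, blue, green, red), "fx", "fy", "cx", "cy" (pixels), "k1" (the pictures are not rectified: a ray, as slopes to the right and down, at radius r is drawn at 1 + k1 r^2 times it, then the intrinsics apply), "eye" and "attitude" of the camera in the world; the wrist camera has in their place "mount" (4x4, takes a point from camera to tool coordinates, whose origin is the TCP and whose axes are the flange's). Camera axes: x right, y up, looking along -z (the intrinsics and any distortion apply to the point x, -y, -z); pixel columns grow to the right and rows downward; lengths in m; the calibration is good to about 2 mm. A picture is of the moment at which its call begins: read the wrist's pose just before it. There is no depth.
- order.finish_job(): hands the job in, once; it reports no verdict.
The state is a dict: "time_s": time; "joints": joint angles; "joint_velocities": joint speeds; "effort": joint torques, N m; "tcp_pos": TCP position; "ee_rot": TCP orientation; "wrist_force": force on the tool from outside, world axes, zero at the start; "moment": the same for the moment, N m; "gripper_width": opening from 0.0 (shut) to 1.0 (fully open).
Only numpy, scipy, OpenCV 4.12 (cv2) and the standard library are available. Lean on these libraries where they do the work, as an engineer would, in place of code of your own. Each camera call takes 0.05 s, during which the arm holds its last target. There are 200 camera calls.

## Working session

There is one attempt and no reset: what is moved stays moved. The work goes in short steps, Python scripts to look and compute and a tool call to move; the robot and the scene stay as the last step left them, time stands still between calls to the robot, and variables do not carry over. Pictures are saved under pics/ and viewed, about 8 in all and at most 12, crops included, and the job is handed in when it is done.

Besides the shell and the picture viewer there is one more tool, called after "Emit:" as name(argument=value, ...) on one line, values as JSON. drive_tool: Moves the arm, as the interface text tells. Shift numbers are shares of 0.12 m and turn numbers shares of 2 rad, none past 1 either way. Its arguments: {"type":"object","properties":{"series":{"type":"array","items":{"type":"array","items":{"type":"number","minimum":-1,"maximum":1}}},"fingers":{"type":"number"}},"required":["series"]}

```bash
ls; mkdir -p pics; cat > h.py <<'E'
import numpy as np, cv2
from station import telemetry, capture, order, r
def cam(name):
    s=telemetry.sense(); c=capture(name)
    if 'mount' in c:
        M=np.array(c['mount']); R=np.array(s['ee_rot']); 
        c['attitude']=R@M[:3,:3]; c['eye']=np.array(s['tcp_pos'])+R@M[:3,3]
    np.savez(f'{name}.npz',**{k:v for k,v in c.items()})
    return c
def load(name): return dict(np.load(f'{name}.npz'))
def ray(c,u,v):
    K=np.array([[c['fx'],0,c['cx']],[0,c['fy'],c['cy']],[0,0,1]],float)
    p=cv2.undistortPoints(np.array([[[u,v]]],float),K,np.array([c['k1'],0,0,0],float))[0,0]
    d=np.array(c['attitude'])@np.array([p[0],-p[1],-1.]); return np.array(c['eye'],float),d
def atz(c,u,v,z):
    e,d=ray(c,u,v); return e+d*(z-e[2])/d[2]
def proj(c,P):
    q=(np.array(P,float)-c['eye'])@np.array(c['attitude']); x,y=q[0]/-q[2],-q[1]/-q[2]
    f=1+float(c['k1'])*(x*x+y*y); return np.array([c['fx']*x*f+c['cx'],c['fy']*y*f+c['cy']])
def tri(*obs):
    A=np.zeros((3,3));b=np.zeros(3)
    for c,u,v in obs:
        e,d=ray(c,u,v); d=d/np.linalg.norm(d); Q=np.eye(3)-np.outer(d,d);A+=Q;b+=Q@e
    return np.linalg.solve(A,b)
E
python3 - <<'E'
from h import *
s=telemetry.sense(); print(s)
for n in('scene','top'):
    c=cam(n); print(n,c['eye'],c['fx'],c['k1'],np.round(c['attitude'],3).tolist()); cv2.imwrite(f'pics/{n}1.png',cv2.resize(c['color'],(800,600),interpolation=cv2.INTER_CUBIC))
E
```

```text
pics
{'time_s': 0.0, 'joints': array([ 8.94720948e+01,  2.20907302e+01,  3.78873040e-01, -3.05679452e-02,
       -6.84114602e+01, -1.48188316e+01]), 'joint_velocities': array([ 0.0506269 ,  0.05381269, -0.05489667, -0.02746099,  0.05048602,
       -0.05162481]), 'effort': array([ 5.70744196e-04, -3.90671003e+01,  1.87408268e+01,  4.22003120e+00,
        1.10350270e-02, -1.90228438e-04]), 'tcp_pos': array([0.1652387 , 0.60228226, 0.29114949]), 'ee_rot': array([[ 9.64289759e-01, -2.64849003e-01, -5.15894256e-04],
       [-2.64849496e-01, -9.64287370e-01, -2.14758144e-03],
       [ 7.13144869e-05,  2.20752512e-03, -9.99997561e-01]]), 'wrist_force': array([ 0.10148854, -0.06133849, -0.10606768]), 'moment': array([-0.02457522,  0.01464212,  0.08523115]), 'gripper_width': 0.9966001855305663}
scene [ 1.03153617 -0.63537577  0.64677191] 447.17754541503024 -0.07631841426544582 [[0.763, -0.369, 0.531], [0.646, 0.407, -0.646], [0.022, 0.836, 0.549]]
top [ 0.3557711  -0.01723495  1.12109159] 476.497919568459 -0.13526700913019582 [[0.015, 0.988, -0.155], [-1.0, 0.016, 0.003], [0.005, 0.155, 0.988]]
```

View pics/scene1.png

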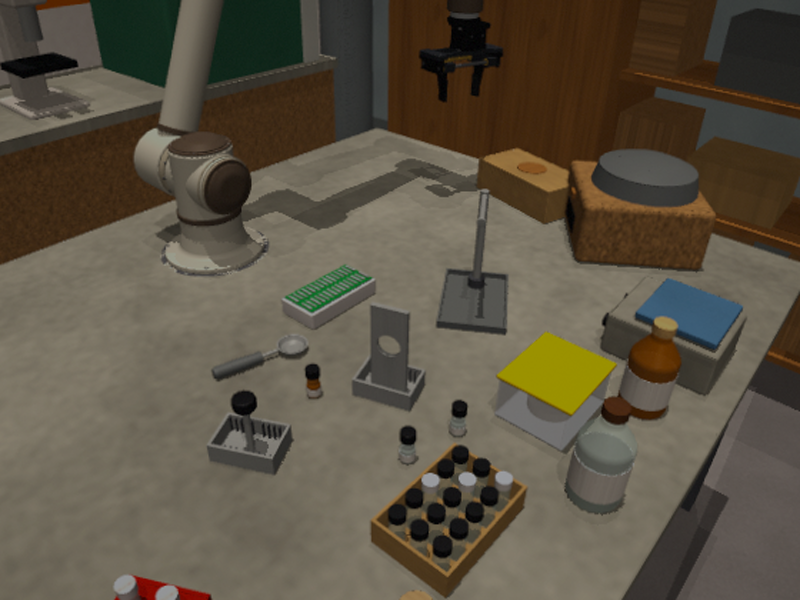

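View pics/top1.png

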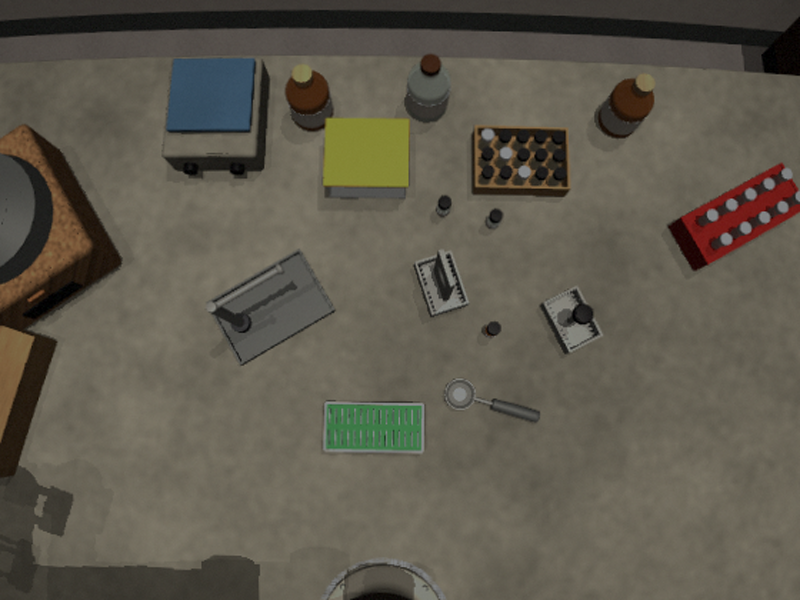

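The scene view shows the eye carrier at about (389,350), the plain one at (250,440) and the stand at (476,290), all in 800x600 pixels. In the top view they are at (441,282), (572,320) and (270,305). Next I'll make enlarged crops.

```bash
python3 - <<'E'
from h import *
# each: cam, x0,y0,w,h native
out=[]
for n,x,y,w,h in(('scene',235,125,130,97),('scene',300,125,60,45),('top',140,170,100,75),('top',280,168,60,45)):
    im=load(n)['color'][y:y+h,x:x+w]; k=400/w; print(n,x,y,k)
    out.append(cv2.resize(im,(400,300),interpolation=cv2.INTER_CUBIC))
out[0]=cv2.resize(load('scene')['color'][210:285,245:345],(400,300),interpolation=cv2.INTER_CUBIC) #245,210,k4
m=np.vstack([np.hstack(out[:2]),np.hstack(out[2:])]); m=cv2.convertScaleAbs(m,alpha=1.5)
cv2.imwrite('pics/crop1.png',m)
E
```

```text
scene 235 125 3.076923076923077
scene 300 125 6.666666666666667
top 140 170 4.0
top 280 168 6.666666666666667
```

View pics/crop1.png

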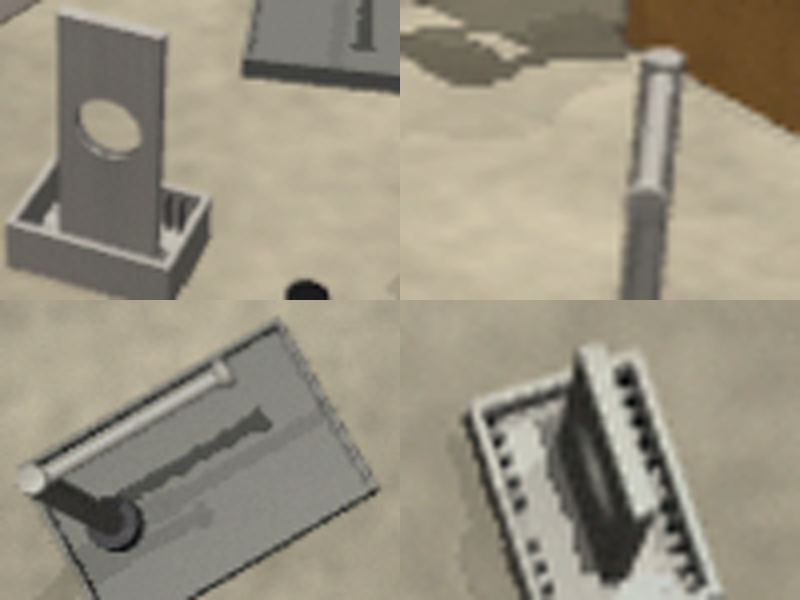

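The crops show these positions:
- **Stand, top view:** post top at (32,180), peg stop at (222,73), tray corners at (280,20) and (376,190).
- **Carrier, top view:** plate-top ends at (195,48) and (245,213).
- **Carrier, scene view:** plate-top corners at (58,12) and (166,38), eye at (110,128).

```bash
cat > m.py <<'E'
from h import *
T=load('top');S=load('scene')
def n(x0,y0,k,u,v): return x0+(u+.5)/k-.5,y0+(v+.5)/k-.5
t3=lambda u,v:n(140,170,4,u,v); t4=lambda u,v:n(280,168,20/3,u,v); s1=lambda u,v:n(245,210,4,u,v); s2=lambda u,v:n(300,125,20/3,u,v)
np.set_printoptions(precision=4,suppress=True)
E
python3 - <<'E'
from m import *
post=atz(T,*t3(32,180),.198); stop=atz(T,*t3(222,73),.19)
print('post',post,'stop',stop,np.linalg.norm((stop-post)[:2]),'(112-ish)')
d=(stop-post)[:2]; print('yaw',np.degrees(np.arctan2(d[1],d[0])))
for p in((280,20),(376,190)): print('tray',atz(T,*t3(*p),.014))
print('postbase',atz(T,*t3(115,225),.014))
print('scene post',atz(S,*s2(248,188),.198),'stop',atz(S,*s2(265,62),.195))
a=atz(T,*t4(195,48),.15);b=atz(T,*t4(245,213),.15);print('plate',a,b,(a+b)/2,np.linalg.norm(a-b),np.degrees(np.arctan2(*(b-a)[1::-1])))
a=atz(S,*s1(58,12),.15);b=atz(S,*s1(166,38),.15);print('plate S',a,b,(a+b)/2,np.linalg.norm(a-b),np.degrees(np.arctan2(*(b-a)[1::-1])))
print('eye front',atz(S,*s1(110,128),.086))
# plain carrier, knob centre z~.08 
print('knob',atz(T,583*.7,314*.7,.08))
E
```

```text
post [0.4844 0.2426 0.198 ] stop [0.5411 0.1516 0.19  ] 0.10723727755903556 (112-ish)
yaw -58.07990268021772
tray [0.6088 0.1502 0.014 ]
tray [0.5075 0.0896 0.014 ]
postbase [0.4841 0.2431 0.014 ]
scene post [0.5446 0.1475 0.198 ] stop [0.4861 0.2448 0.195 ]
plate [ 0.5806 -0.0779  0.15  ] [ 0.5284 -0.0937  0.15  ] [ 0.5545 -0.0858  0.15  ] 0.05460202625324757 -163.1429693293839
plate S [ 0.5301 -0.0962  0.15  ] [ 0.5844 -0.0776  0.15  ] [ 0.5573 -0.0869  0.15  ] 0.057359249240442785 18.88782888786317
eye front [ 0.5571 -0.0869  0.086 ]
knob [ 0.4984 -0.3047  0.08  ]
```

Both views agree within about 3 mm. The carrier is at about (0.555,-0.085) with its plate along yaw 18°. The peg point is about (0.521,0.183) with the peg at yaw -58.5°. I'll approach now: lift a little, then travel.

Emit:
drive_tool(series=[[0.3,0.3,-0.25,0],[0.6,0.6,-0.25,0],[0.93,0.93,-0.25,0],[0.93,0.93,-0.25,0]], fingers=87)

```text
time_s: 0.6
tcp_pos: [0.2445, 0.4625, 0.3225]
ee_rot: [[0.963, -0.268, -0.0], [-0.268, -0.963, -0.001], [-0.0, 0.001, -1.0]]
wrist_force: [0.0, -0.0, -0.2]
gripper_width: 1.0
```

Emit:
drive_tool(series=[[0.4,0.4,0,0],[0.8,0.8,0,0],[0.93,0.93,0,0]])

```text
time_s: 0.98
tcp_pos: [0.322, 0.3268, 0.3221]
ee_rot: [[0.964, -0.265, -0.0], [-0.265, -0.964, -0.0], [-0.0, 0.0, -1.0]]
wrist_force: [1.5, 0.8, 0.0]
gripper_width: 0.999
```

Emit:
drive_tool(series=[[0.4,0.4,0,0],[0.8,0.8,0,0],[0.93,0.93,0,0]])

```text
time_s: 1.35
tcp_pos: [0.4004, 0.1897, 0.3221]
ee_rot: [[0.964, -0.266, -0.0], [-0.266, -0.964, -0.0], [-0.0, 0.0, -1.0]]
wrist_force: [0.2, -0.1, 0.0]
gripper_width: 1.002
```

Emit:
drive_tool(series=[[0.4,0.4,0,0],[0.8,0.8,0,0],[0.93,0.93,0,0]])

```text
time_s: 1.72
tcp_pos: [0.4789, 0.0524, 0.3218]
ee_rot: [[0.964, -0.266, -0.001], [-0.266, -0.964, -0.0], [-0.0, 0.0, -1.0]]
wrist_force: [0.2, 0.1, 0.3]
gripper_width: 1.003
```

Emit:
drive_tool(series=[[0.3,0.3,0,-0.09],[0.6,0.6,0,-0.18],[0.8,0.8,0,-0.27],[0.8,0.8,0,-0.29],[0.8,0.8,0,-0.29],[0.8,0.8,0,-0.29]])

```text
time_s: 2.48
tcp_pos: [0.545, -0.0633, 0.322]
ee_rot: [[0.952, 0.307, -0.0], [0.307, -0.952, 0.0], [-0.0, -0.0, -1.0]]
wrist_force: [-0.0, 0.2, -0.1]
gripper_width: 0.999
```

```bash
python3 - <<'E'
from m import *
s=telemetry.sense(); print(s['time_s'],s['tcp_pos'],s['ee_rot'].tolist(),s['joints'])
c=cam('wrist'); print(c['eye'],c['fx'],c['k1'],c['attitude'])
for P in((.555,-.085,.15),(.5284,-.0937,.15),(.5806,-.0779,.15)): print(proj(c,P)*800/560)
cv2.imwrite('pics/w1.png',cv2.resize(c['color'],(800,600),interpolation=cv2.INTER_CUBIC))
E
```

```text
2.475 [ 0.545  -0.0633  0.322 ] [[0.9516102074077696, 0.3073074864335503, -0.00034919798858206884], [0.30730750802684664, -0.9516102644653551, 8.631716246522318e-06], [-0.00032964779924210194, -0.00011552519296677936, -0.9999999389931272]] [ 10.3063  13.4311  -7.5813  -0.0044 -69.0072  97.5923]
[ 0.6233 -0.039   0.4133] 289.55115613348556 -0.01194536579295999 [[ 0.3072  0.9093  0.2807]
 [-0.9516  0.2937  0.09  ]
 [-0.0007 -0.2948  0.9556]]
[432.4788 293.5893]
[431.6258 332.7419]
[435.2023 254.2234]
```

View pics/w1.png

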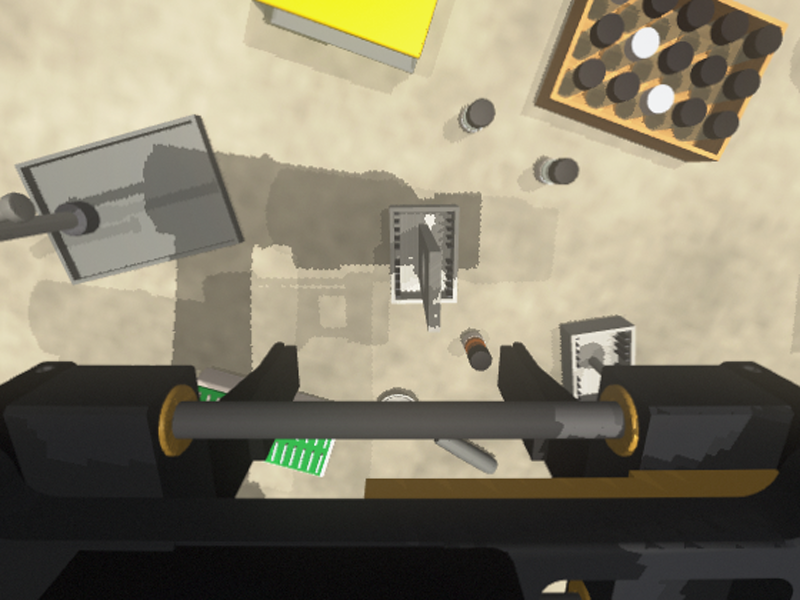

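The wrist view shows the plate-top bar from (437,253) to (434,328). The prediction was (435,254) to (432,333), so they agree within 2–3 mm. Descending over the plate.

Emit:
drive_tool(series=[[0.02,0.21,0,0],[0.02,0.21,0.3,0],[0.02,0.21,0.6,0],[0.02,0.21,0.8,0],[0.02,0.21,0.8,0]], fingers=70)

```text
time_s: 3.15
tcp_pos: [0.5539, -0.0867, 0.2246]
ee_rot: [[0.952, 0.308, -0.004], [0.308, -0.952, -0.0], [-0.004, -0.001, -1.0]]
wrist_force: [-0.2, 0.3, 0.8]
gripper_width: 0.807
```

Emit:
drive_tool(series=[[0,0,0.1,0],[0,0,0.2,0],[0,0,0.32,0],[0,0,0.32,0]])

```text
time_s: 3.65
tcp_pos: [0.5541, -0.0872, 0.1864]
ee_rot: [[0.952, 0.307, -0.003], [0.307, -0.952, -0.0], [-0.003, -0.001, -1.0]]
wrist_force: [-0.8, -0.3, 0.2]
gripper_width: 0.805
```

Emit:
drive_tool(series=[[0,0,0,0],[0,0,0,0],[0,0,0,0],[0,0,0,0],[0,0,0,0],[0,0,0,0],[0,0,0,0],[0,0,0,0]], fingers=0)

```text
time_s: 4.65
tcp_pos: [0.5547, -0.0871, 0.1876]
ee_rot: [[0.952, 0.307, -0.001], [0.307, -0.952, 0.0], [-0.001, -0.0, -1.0]]
wrist_force: [-0.3, 0.9, -0.6]
gripper_width: 0.089
```

The opening is 7.7 mm, so the 8 mm plate is gripped. I'll lift and turn.

Emit:
drive_tool(series=[[0,0,-0.1,0],[0,0,-0.25,0],[0,0,-0.4,0],[0,0,-0.55,0],[0,0,-0.7,0],[0,0,-0.82,0],[0,0,-0.88,-0.03],[0,0,-0.88,-0.07],[0,0,-0.88,-0.105],[0,0,-0.88,-0.119]])

```text
time_s: 5.9
tcp_pos: [0.5548, -0.0871, 0.2937]
ee_rot: [[0.852, 0.523, 0.0], [0.523, -0.852, 0.0], [0.0, -0.0, -1.0]]
wrist_force: [-0.6, -1.2, -2.4]
gripper_width: 0.09
```

Emit:
drive_tool(series=[[0,0,0,0],[0,0,0,0]])

```text
time_s: 6.15
tcp_pos: [0.5549, -0.0871, 0.2935]
ee_rot: [[0.853, 0.522, -0.0], [0.522, -0.853, 0.0], [-0.0, -0.0, -1.0]]
wrist_force: [0.7, -0.2, -1.6]
gripper_width: 0.088
```

```bash
python3 - <<'E'
from m import *
s=telemetry.sense(); R=s['ee_rot'];p=s['tcp_pos'];print(s['time_s'],p,R.tolist(),s['wrist_force'],s['gripper_width'])
dp=np.array([np.cos(np.radians(-58.5)),np.sin(np.radians(-58.5)),0]);P=np.array([.5214,.1834,.2916])
for x in(.075,0): print(x,P+x*dp,R.T@(P+x*dp-p)/.12)
S=cam('scene'); T=cam('top')
a=cv2.resize(S['color'][110:310,220:370],(450,600),interpolation=cv2.INTER_CUBIC) #x3
b=cv2.resize(load('top')['color'][140:240,230:290+27],(350,400))
cv2.imwrite('pics/s2.png',cv2.convertScaleAbs(a,alpha=1.4))
E
```

```text
6.15 [ 0.5549 -0.0871  0.2935] [[0.8527205955533766, 0.5223672847072486, -7.607017289169066e-05], [0.5223672867378111, -0.8527205976623423, 8.27982518754205e-06], [-6.0541493491364474e-05, -4.679694728007661e-05, -0.9999999970723866]] [ 0.738  -0.1814 -1.5647] 0.08760027447401544
0.075 [0.5606 0.1195 0.2916] [ 0.9397 -1.4432  0.0157]
0 [0.5214 0.1834 0.2916] [ 0.9396 -2.0682  0.0158]
```

View pics/s2.png

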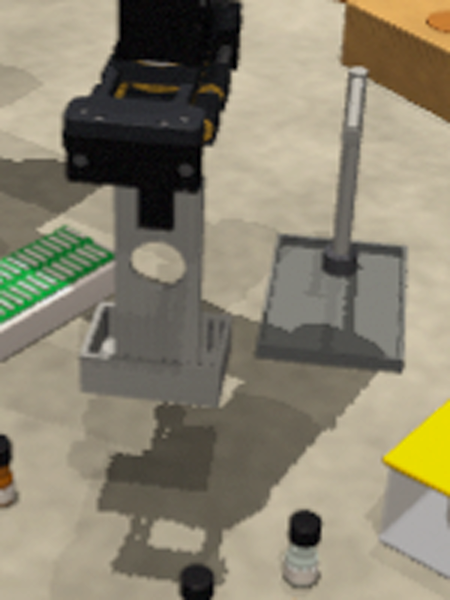

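The carrier is lifted level, with its eye at crop (159,262). I'll move to the pre-threading point, 75 mm along the peg axis.

Emit:
drive_tool(series=[[0.05,-0.07,0,0],[0.14,-0.21,0,0],[0.25,-0.37,0,0],[0.35,-0.53,0,0],[0.43,-0.66,0,0],[0.47,-0.72,0,0]])

```text
time_s: 7.0
tcp_pos: [0.5577, 0.0176, 0.2935]
ee_rot: [[0.852, 0.524, 0.0], [0.524, -0.852, 0.0], [0.0, -0.0, -1.0]]
wrist_force: [0.5, 0.4, -2.6]
gripper_width: 0.088
```

Emit:
drive_tool(series=[[0.05,-0.07,0,0],[0.14,-0.21,0,0],[0.25,-0.37,0,0],[0.35,-0.53,0,0],[0.43,-0.66,0,0],[0.47,-0.72,0,0],[0.47,-0.72,0,0],[0.47,-0.72,0,0]])

```text
time_s: 8.0
tcp_pos: [0.5607, 0.1187, 0.2934]
ee_rot: [[0.853, 0.522, -0.0], [0.522, -0.853, -0.0], [-0.0, 0.0, -1.0]]
wrist_force: [-0.3, 0.0, -1.0]
gripper_width: 0.087
```

```bash
python3 - <<'E'
from m import *
S0=load('scene')  # lifted view
e=atz(S0,220+(159.5)/3-.5,110+262.5/3-.5,.1922);print('eye lifted',e,' tcp was .5549 -.0871')
s=telemetry.sense(); R=s['ee_rot'];p=s['tcp_pos'];print(s['time_s'],p,s['wrist_force'],s['gripper_width'])
S=cam('scene'); T=cam('top')
a=cv2.resize(S['color'][115:215,285:360],(450,600),interpolation=cv2.INTER_CUBIC) #x6
b=cv2.resize(T['color'][170:270,140:240],(350,350),interpolation=cv2.INTER_CUBIC) #x3.5
b=np.vstack([b,np.zeros((250,350,3),np.uint8)])
cv2.imwrite('pics/s3.png',cv2.convertScaleAbs(np.hstack([a,b]),alpha=1.4))
dp=np.array([np.cos(np.radians(-58.5)),np.sin(np.radians(-58.5)),0]);P=np.array([.5214,.1834,.19])
for x in(-.07,0,.042): print(x,(proj(S,P+x*dp)-[285,115])*6+2.5)
E
```

```text
eye lifted [ 0.5557 -0.0852  0.1922]  tcp was .5549 -.0871
8.0 [0.5607 0.1187 0.2934] [-0.3092  0.0296 -1.0337] 0.0868637864693626
-0.07 [322.4446 127.2609]
0 [314.2417 199.6089]
0.042 [308.8444 247.0531]
```

View pics/s3.png

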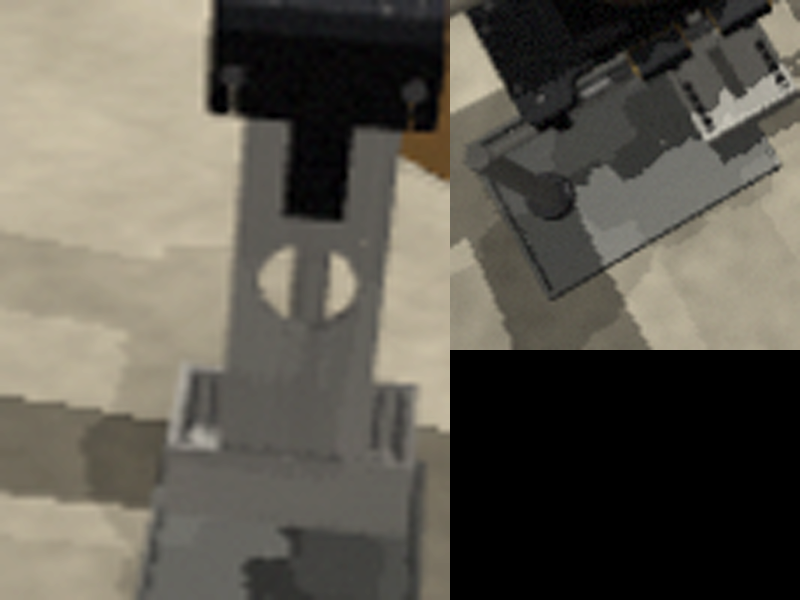

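Through the eye, centred at (308,283), the post shows at about column 310. The peg axis extended to this point predicts about (305,285), so they line up within roughly 1–2 mm. Threading along tool -y.

Emit:
drive_tool(series=[[0,-0.05,0,0],[0,-0.11,0,0],[0,-0.18,0,0],[0,-0.25,0,0],[0,-0.31,0,0],[0,-0.35,0,0],[0,-0.35,0,0]])

```text
time_s: 8.98
tcp_pos: [0.5386, 0.1553, 0.2935]
ee_rot: [[0.852, 0.523, 0.0], [0.523, -0.852, 0.0], [0.0, 0.0, -1.0]]
wrist_force: [0.5, -0.5, -1.5]
gripper_width: 0.088
```

Emit:
drive_tool(series=[[0,-0.06,0,0],[0,-0.13,0,0],[0,-0.2,0,0],[0,-0.26,0,0],[0,-0.28,0,0],[0,-0.28,0,0],[0,-0.28,0,0]])

```text
time_s: 9.85
tcp_pos: [0.5212, 0.1835, 0.2934]
ee_rot: [[0.852, 0.523, -0.0], [0.523, -0.852, -0.0], [-0.0, 0.0, -1.0]]
wrist_force: [-1.3, -0.9, -1.6]
gripper_width: 0.092
```

```bash
python3 - <<'E'
from m import *
s=telemetry.sense(); print(s['time_s'],s['tcp_pos'],s['wrist_force'],s['gripper_width'])
S=cam('scene')
a=cv2.resize(S['color'][115:215,285:360],(450,600),interpolation=cv2.INTER_CUBIC) #x6
c=cam('wrist'); b=cv2.resize(c['color'],(350,262))
b=np.vstack([b,np.zeros((338,350,3),np.uint8)])
cv2.imwrite('pics/s4.png',cv2.convertScaleAbs(np.hstack([a,b]),alpha=1.4))
E
```

```text
9.85 [0.5212 0.1835 0.2934] [-1.2778 -0.913  -1.5911] 0.09177889406701431
```

View pics/s4.png

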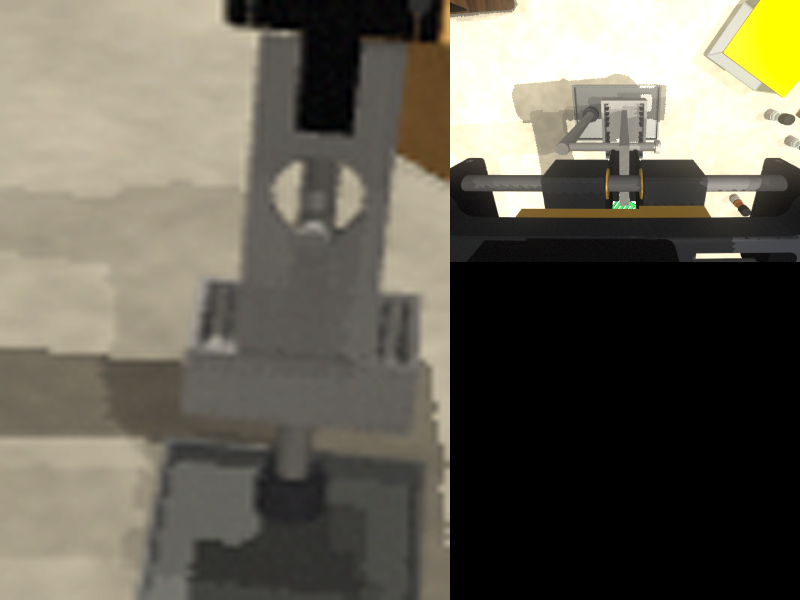

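The peg's stop end shows through the eye at (314,232), below the rim top, so the peg is threaded. Lowering it onto the peg in small steps.

Emit:
drive_tool(series=[[0,0,0.03,0],[0,0,0.06,0],[0,0,0.09,0],[0,0,0.1,0],[0,0,0.1,0]])

```text
time_s: 10.58
tcp_pos: [0.5212, 0.1836, 0.2813]
ee_rot: [[0.852, 0.523, -0.0], [0.523, -0.852, -0.0], [-0.0, 0.0, -1.0]]
wrist_force: [0.8, 0.2, -2.8]
gripper_width: 0.092
```

Emit:
drive_tool(series=[[0,0,0.008,0],[0,0,0.016,0],[0,0,0.016,0]])

```text
time_s: 10.95
tcp_pos: [0.5212, 0.1836, 0.2795]
ee_rot: [[0.852, 0.523, -0.0], [0.523, -0.852, -0.0], [-0.0, 0.0, -1.0]]
wrist_force: [0.4, 0.1, -2.1]
gripper_width: 0.092
```

Emit:
drive_tool(series=[[0,0,0.004,0],[0,0,0.008,0],[0,0,0.008,0]])

```text
time_s: 11.32
tcp_pos: [0.5212, 0.1836, 0.2786]
ee_rot: [[0.852, 0.523, 0.0], [0.523, -0.852, -0.0], [0.0, 0.0, -1.0]]
wrist_force: [0.3, 0.0, -1.6]
gripper_width: 0.091
```

Emit:
drive_tool(series=[[0,0,0.004,0],[0,0,0.008,0],[0,0,0.008,0]])

```text
time_s: 11.7
tcp_pos: [0.5212, 0.1836, 0.2783]
ee_rot: [[0.852, 0.523, 0.001], [0.523, -0.852, 0.0], [0.001, 0.0, -1.0]]
wrist_force: [-1.4, 0.2, 2.8]
gripper_width: 0.085
```

Emit:
drive_tool(series=[[0,0,0.004,0],[0,0,0.006,0],[0,0,0.006,0]])

```text
time_s: 12.08
tcp_pos: [0.5213, 0.1836, 0.2782]
ee_rot: [[0.852, 0.523, 0.001], [0.523, -0.852, 0.0], [0.001, 0.0, -1.0]]
wrist_force: [-2.8, 0.6, 6.6]
gripper_width: 0.092
```

Contact came at TCP z = 0.2785, where it was predicted. I'll ease off slightly and open partway.

Emit:
drive_tool(series=[[0,0,-0.007,0],[0,0,-0.007,0],[0,0,-0.007,0]])

```text
time_s: 12.45
tcp_pos: [0.5213, 0.1836, 0.2782]
ee_rot: [[0.852, 0.523, 0.001], [0.523, -0.852, 0.0], [0.0, 0.0, -1.0]]
wrist_force: [-1.9, -0.5, 5.5]
gripper_width: 0.087
```

Emit:
drive_tool(series=[[0,0,0,0],[0,0,0,0],[0,0,0,0],[0,0,0,0],[0,0,0,0],[0,0,0,0],[0,0,0,0],[0,0,0,0]], fingers=50)

```text
time_s: 13.45
tcp_pos: [0.5212, 0.1836, 0.2777]
ee_rot: [[0.852, 0.523, 0.0], [0.523, -0.852, 0.0], [0.0, -0.0, -1.0]]
wrist_force: [-0.2, 0.9, 0.1]
gripper_width: 0.574
```

```bash
python3 - <<'E'
from m import *
s=telemetry.sense(); print(s['time_s'],s['tcp_pos'],s['wrist_force'],s['gripper_width'])
S=cam('scene')
a=cv2.resize(S['color'][115:215,285:360],(450,600),interpolation=cv2.INTER_CUBIC) #x6
c=cam('wrist'); b=cv2.resize(c['color'][120:300,180:380],(350,315))
b=np.vstack([b,np.zeros((285,350,3),np.uint8)])
cv2.imwrite('pics/s5.png',cv2.convertScaleAbs(np.hstack([a,b]),alpha=1.2))
E
```

```text
13.45 [0.5212 0.1836 0.2777] [-0.1815  0.8752  0.0794] 0.5741721610720939
```

View pics/s5.png

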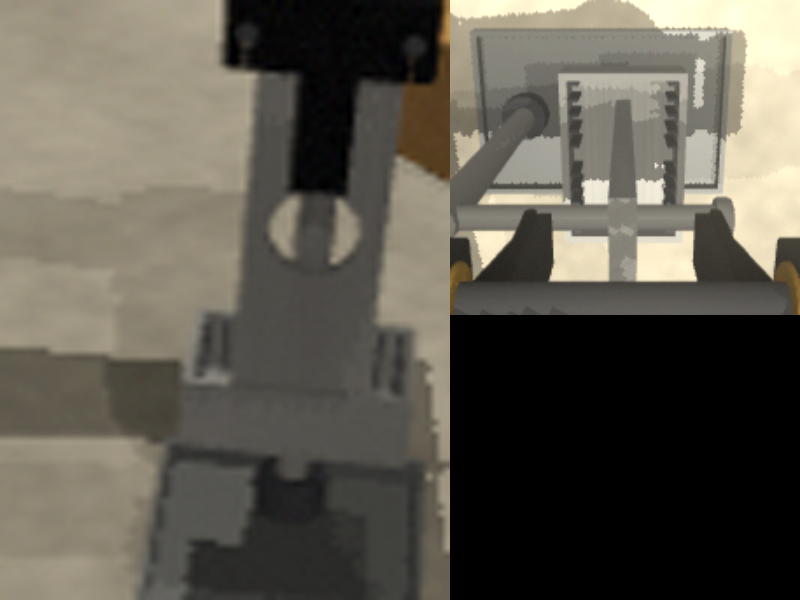

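The fingers are clear on both sides of the plate. The peg passes through, and the plate is upright midway along it, at about (622,215) in the wrist crop. Withdrawing straight up, then away and holding so it settles.

Emit:
drive_tool(series=[[0,0,-0.1,0],[0,0,-0.25,0],[0,0,-0.4,0],[0,0,-0.6,0],[0,0,-0.8,0],[0,0,-0.95,0]])

```text
time_s: 14.3
tcp_pos: [0.5213, 0.1836, 0.394]
ee_rot: [[0.852, 0.523, 0.002], [0.523, -0.852, 0.001], [0.003, 0.0, -1.0]]
wrist_force: [0.2, -0.8, -0.4]
gripper_width: 0.574
```

Emit:
drive_tool(series=[[-0.3,0,0,0],[-0.6,0,0,0],[-0.9,0,0,0],[-0.9,0,0,0],[-0.9,0,0,0],[-0.9,0,0,0],[-0.9,0,0,0],[-0.9,0,0,0],[-0.9,0,0,0],[-0.9,0,0,0]])

```text
time_s: 15.55
tcp_pos: [0.4292, 0.1271, 0.3917]
ee_rot: [[0.852, 0.523, -0.0], [0.523, -0.852, -0.0], [-0.0, 0.0, -1.0]]
wrist_force: [0.8, -0.6, -0.4]
gripper_width: 0.573
```

Emit:
drive_tool(series=[[0,0,0,0],[0,0,0,0],[0,0,0,0],[0,0,0,0],[0,0,0,0],[0,0,0,0],[0,0,0,0],[0,0,0,0],[0,0,0,0],[0,0,0,0]])

```text
time_s: 16.8
tcp_pos: [0.4291, 0.1271, 0.3917]
ee_rot: [[0.852, 0.523, 0.0], [0.523, -0.852, 0.0], [0.0, -0.0, -1.0]]
wrist_force: [0.3, 0.6, 0.8]
gripper_width: 0.572
```

```bash
python3 - <<'E'
from m import *
s=telemetry.sense(); print(s['time_s'],s['tcp_pos'],s['wrist_force'],s['gripper_width'])
A=cam('scene')['color']
for i in range(6): capture('top')
S=cam('scene')
d=cv2.absdiff(A,S['color'])[115:240,270:370]; print('motion diff mean/max',d.mean(),d.max())
a=cv2.resize(S['color'][115:215,285:360],(450,600),interpolation=cv2.INTER_CUBIC)
b=cv2.resize(S['color'][200:340,130:270],(350,350))
b=np.vstack([b,np.zeros((250,350,3),np.uint8)])
cv2.imwrite('pics/s6.png',cv2.convertScaleAbs(np.hstack([a,b]),alpha=1.3))
E
```

```text
16.8 [0.4291 0.1271 0.3917] [0.3188 0.6233 0.7959] 0.5721824938106227
motion diff mean/max 0.52728 5
```

View pics/s6.png

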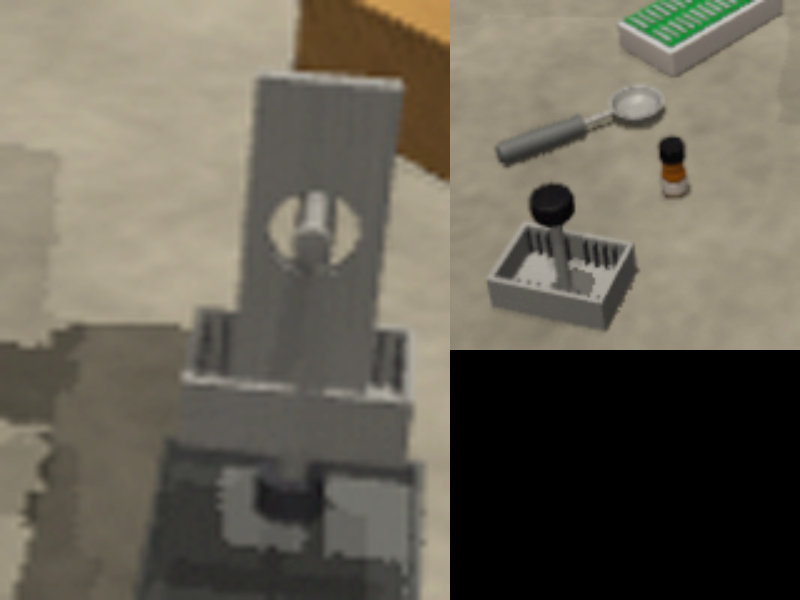

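The carrier hangs upright, with the peg and its stop through the eye at about (313,225). Two frames taken at least 0.3 s apart show no motion, and the plain carrier is standing as before. Handing in.

```bash
python3 -c "
from station import order; print(order.finish_job())"
```

```text
the job is handed in; nothing more can be done
None
```

The steel carrier with the eye is hanging on the drip stand's peg, and I handed the job in at about 17 s. I gripped its handle plate, threaded the eye over the peg's free end, lowered it until it touched, let go and backed the arm away.

- **Hanging:** the last picture shows the peg and its stop through the eye and the carrier upright. Two frames at least 0.3 s apart differed only by image noise (5 grey levels at most), so it was still.
- **Contact:** it touched the peg at a tool height of about 0.2785 m, as predicted. The most force I read was about 7 N, well under the limits.
- **Arm:** the gripper was about 0.1 m away from the carrier, touching nothing, when I handed in.
- **Other carrier:** the one with the black knob looks undisturbed and still standing in the last picture. I checked that by eye and did not measure it.

No check failed. Positions from the two fixed cameras differed by up to about 3 mm, well inside the roughly 10 mm clearance around the stop.

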